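Drift the broken shaft stub out of the roller bearing housing

TASK

A broken-off roller shaft stub is stuck in the bore of the bearing housing on the knock-out stand. Take the drift from its wooden holder, find the off-centre hole in the steel collar on top of the housing by feel or by sight, and gently push the stub down with the drift until it drops out into the tray below, never forcing the drift hard against the collar, housing or stub. Then stand the drift back upright, fully down in its holder, let go of it, and leave the jar, carton and wrench where they are.

Things in the scene. Friction and masses are not known exactly. Their poses are not given: they have to be found in the camera images.
- stand: Knock-out stand, fixed; origin on the bore's upright axis at table level. Grey base tray 125 (x) x 100 (y) x 20 mm, 5 mm walls and floor. Two grey legs at y = -51 and +51 mm, 75 mm tall, carry an aluminium bearing housing: upright tube, 60 mm outside, 30 mm bore, from 55 to 105 mm above the table, open below.
- collar_top (a point): Point on the bore's axis at the top face of the round steel eccentric collar on the housing, 113 mm above the table. Collar 8 mm thick, 44 mm outside, with one 13.5 mm through hole at its middle. Collar and hole are centred 5 mm off this point, in a direction that differs every time and is not measured: see it or feel for it. It is clamped and is not to be turned.
- pads_low (a point): Point on the bore's axis, 68 mm above the table, at the lower edge of two small spring pads in the bore wall (at y = +-14 mm, 18 mm tall) that hold the stub by friction. Once the stub's top is below this height it falls into the tray; pushing with the tip down to 60 mm is enough.
- stub_center (a point): Centre of the broken shaft stub: plain dark steel cylinder, 28 mm in diameter, 35 mm long, 165 g, upright in the bore with 1 mm of play all round, mostly hidden by the collar. Its top (17.5 mm above this point) starts 9 to 15 mm below the housing's top. A steady push of some 6 to 20 N moves it; over 30 N on stub, collar or housing is forcing.
- drift_grip (a point): Centre of the drift's grip, 105 mm above its tip. The drift is a steel rod: plain shank 10 mm in diameter and 85 mm long with a flat tip (1 mm chamfer), above it a dark cylindrical grip 20 mm in diameter and 40 mm long. 125 mm overall, 150 g. It stands upright in the holder; z runs from tip to grip.
- drift_tip (a point): Centre of the drift's flat tip (lower end), on the drift's axis.
- holder: Fixed wooden block 70 x 70 x 45 mm with one upright hole in the middle of its top for the drift: 12.5 mm diameter, 35 mm deep, 2 mm chamfer. Origin at the centre of its underside; the hole's floor is 10 mm above the table. With the drift fully down, the grip's centre is 115 mm above the table.
- jar_center (a point): Bystander: closed jar 44 mm in diameter, 55 mm tall, standing; this point is half-way up.
- carton_center (a point): Bystander: small cardboard carton 90 x 120 x 50 mm; this point is its centre.
- wrench_grip (a point): Bystander: steel wrench lying on the table; this point is on its handle.
Things that resemble listed ones, but are neither listed nor needed, are in the scene too. There is more than one size of the part that bears drift_grip; the job needs the smaller.

How it is judged:
By the outcome, as a careful person would: the job done as asked, in the order asked, and still so for the second after the job is handed in, with the robot touching nothing.
It also fails if it takes over 72 s, if anything falls off the work surface, if the arm or the gripper's body presses on something with over 40 N, if the wrist force passes 120 N, or if a joint passes its speed limit or range.

ROBOT

A 6-joint arm with a two-finger parallel gripper is mounted at the origin on the work surface. World frame = base frame: x ahead of the robot, y to its left, z up, the work surface at z = 0. Lengths are in m, angles in rad, forces in N, time in s.
With the tool pointing down it reaches from about 0.35 to 0.85 m from the base axis. Payload 8.1 kg.
Tool frame: the origin (TCP) lies on the mounting face of the last link; the fingertips stand 186 mm ahead of it and the grasp point (between the pads) lies 167 mm ahead of it; z points along the fingers, y is the line along which they close (so a half turn about z gives the same grasp; the last joint's range is limited). The gripper opens to 93 mm and grips with 3 to 60 N. Pads are 15 mm wide; open, the fingers measure 128 mm over their backs; the gripper's body (75 mm by 188 mm) begins 65 mm behind the grasp point.
Start: joints at [-1.28, 0.13, 1.488, -0, 1.523, -0.085], TCP at [0.22, -0.558, 0.405] pointing down, gripper open.
Joint ranges: [-2.96, 2.96], [-0.89, 2.26], [0.02, 2.5], [-1.34, 4.48], [0, 2.73], [-2.66, 2.66]. Speed limits (rad/s): [2.39, 2.39, 2.79, 3.14, 3.14, 3.14].

INTERFACE

Orientations are given as a rotation vector (axis times angle).
In Python, from plant import read_state, read_camera, camera_params, close_job gives the robot as it stands. The module is installed in compiled form; this text tells all that it offers.
- The arm moves only by the tool servo_tool, never from a script. Its argument "increments" is a list of rows, each an object with "slide": the shift along the tool's x, y, z in mm, a list of three; "dr": the turn, a rotation vector about the tool's x, y, z in rad, a list of three; "jaw": the closure, from 0 (fully open) to 1 (shut). In form: [{"slide": [x, y, z], "dr": [ax, ay, az], "jaw": jaw}, ...]. A call has 1 to 20 rows; each row is the pose to reach, as a shift and turn from the pose commanded when the call began, along the tool's axes at that moment; what a row does not reach only later rows make up. A row lasts 1/10 s, in which the tool goes at most 50 mm and 8.59 degrees, less where a joint would pass 70% of its speed; a pose out of reach is approached as far as the arm can. A call with a gripper value outside its range is refused whole. The fingers move at their own pace and stop on an object; "force" is the grip in N (left out, the last holds). Time passes only in rows, so rows that repeat a pose let the fingers close. It gives the time, the measured TCP pose, the force, the opening and the grip force at its end, in the units of the state.
- read_state(): the state, without advancing time (a new reading comes with each control period).
- read_camera(name): name is "scene" or "top" or "wrist"; returns (picture, depth): 400x640x3 uint8, red, green, blue; 400x640 float32, m along the optical axis (not along the pixel's ray), 0 where there is no reading.
- camera_params(name): a dict with "fx", "fy", "cx", "cy" (pixels), "k1" (the pictures are not rectified: a ray, as slopes to the right and down, at radius r is drawn at 1 + k1 r^2 times it, then the intrinsics apply), "rvec" (rotation vector, rad) and "tvec" (3), from world to camera coordinates, as OpenCV has them. Camera axes: x right, y down, z forward; pixel columns grow to the right and rows downward; lengths in m; the calibration is good to about 2 mm. A picture is of the moment at which its call begins: read the wrist's pose just before it. camera_params takes no time and is no camera call; for the wrist camera it gives the pose at the moment of the call.
- close_job(): hands the job in; it is judged then, once.
The state is a dict: "t": time; "q": joint angles; "dq": joint speeds; "joint_torque": joint torques, N m; "tool_pos": TCP position; "orientation": TCP orientation; "force": force on the tool from outside, world axes, zero at the start; "wrist_torque": the same for the moment, N m; "opening": finger opening in m; "gripper_force": force on a finger pad.
Only numpy, scipy, OpenCV 4.12 (cv2) and the standard library are available. Lean on these libraries where they do the work, as an engineer would, in place of code of your own. Each camera call takes 0.05 s, during which the arm holds its last target. There are 200 camera calls.

## Working session

There is one attempt and no reset: what is moved stays moved. The work goes in short steps, Python scripts to look and compute and a tool call to move; the robot and the scene stay as the last step left them, time stands still between calls to the robot, and variables do not carry over. Pictures are saved under pics/ and viewed, at most 10 in all, crops included, and the job is handed in when it is done.

Besides the shell and the picture viewer there is one more tool, called after "Request:" in YAML: its name, and indented under it one key for each argument. servo_tool: Moves the arm, as the interface text tells. Its arguments: {"type":"object","properties":{"increments":{"type":"array"},"force":{"type":"number"}},"required":["increments"]}

```bash
mkdir -p pics; cat > h.py <<'E'
import numpy as np, cv2
from scipy.spatial.transform import Rotation as R
from plant import read_state, read_camera, camera_params, close_job
def look(name):
    p=camera_params(name); im,d=read_camera(name); return p,im,d
def K(p): return np.array([[p['fx'],0,p['cx']],[0,p['fy'],p['cy']],[0,0,1.]])
def ray(p,u,v):
    s=cv2.undistortPoints(np.array([[[u,v]]],float),K(p),np.array([p['k1'],0,0,0.]))[0,0] if 0 else None
    x=np.array([(u-p['cx'])/p['fx'],(v-p['cy'])/p['fy']]); y=x.copy()
    for _ in range(20): y=x/(1+p['k1']*(y@y))
    M=R.from_rotvec(np.ravel(p['rvec'])).as_matrix(); t=np.ravel(p['tvec'])
    return -M.T@t, M.T@np.array([y[0],y[1],1.])
def at_depth(p,u,v,d): c,r=ray(p,u,v); return c+r*d
def at_z(p,u,v,z): c,r=ray(p,u,v); return c+r*(z-c[2])/r[2]
def proj(p,P):
    M=R.from_rotvec(np.ravel(p['rvec'])).as_matrix(); q=M@np.array(P)+np.ravel(p['tvec'])
    s=q[:2]/q[2]; s=s*(1+p['k1']*(s@s)); return s*[p['fx'],p['fy']]+[p['cx'],p['cy']]
def save(n,im): cv2.imwrite('pics/'+n+'.png',cv2.cvtColor(im,cv2.COLOR_RGB2BGR))
E
python3 - <<'E'
from h import *
import pickle
for n in ('scene','top'):
    r=look(n); pickle.dump(r,open(n+'.pkl','wb')); save(n,r[1])
    print(n,{k:np.round(v,3) for k,v in r[0].items()})
s=read_state(); print(s['t'],s['tool_pos'],R.from_rotvec(s['orientation']).as_matrix().round(3),s['force'])
E
```

```text
scene {'fx': np.float64(477.464), 'fy': np.float64(477.464), 'cx': np.float64(326.551), 'cy': np.float64(198.355), 'k1': np.float64(-0.024), 'rvec': array([ 2.317,  0.679, -0.247]), 'tvec': array([-0.537, -0.175,  1.449])}
top {'fx': np.float64(402.226), 'fy': np.float64(402.226), 'cx': np.float64(321.683), 'cy': np.float64(200.51), 'k1': np.float64(-0.068), 'rvec': array([ 2.177, -2.158,  0.122]), 'tvec': array([0.009, 0.626, 1.244])}
0.1 [ 0.2201609  -0.55791727  0.40377679] [[ 0.93   0.367 -0.   ]
 [ 0.367 -0.93   0.002]
 [ 0.    -0.002 -1.   ]] [ 0.23902181 -0.82900852  0.14078705]
```

View pics/top.png

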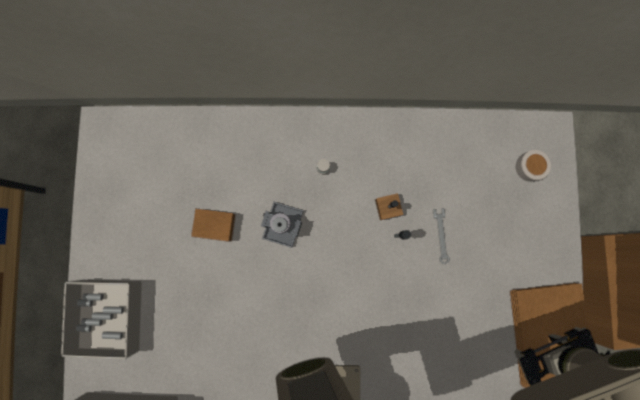

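View pics/scene.png

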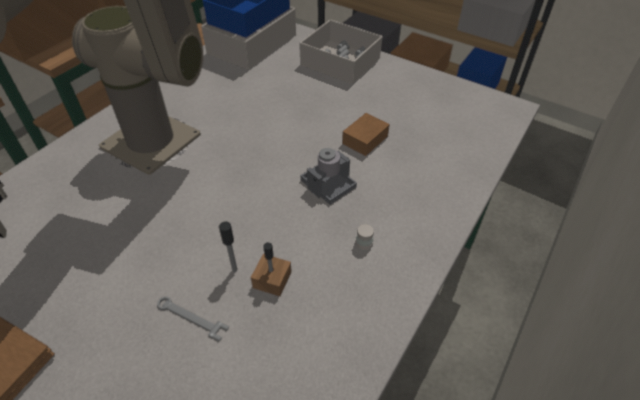

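The top picture shows the stand at about (281,224), the carton at (214,225), the jar at (324,166), the holder block with a drift at (391,206), and the wrench at (442,235). There are two drift candidates. One is in the wooden holder (scene (268,255), top (393,204)). The other is larger and stands on the table (scene (228,245), top (404,235)). The one in the holder fits, being the smaller and standing in the wood, and I'll confirm that in a crop.

```bash
python3 - <<'E'
from h import *
import pickle
p,im,d=pickle.load(open('top.pkl','rb'))
a=cv2.resize(im[180:260,240:320],(400,400),interpolation=cv2.INTER_CUBIC)
b=cv2.resize(im[180:260,365:445],(400,400),interpolation=cv2.INTER_CUBIC)
ps,ims,ds=pickle.load(open('scene.pkl','rb'))
c=cv2.resize(ims[210:310,200:320],(360,300) if 0 else (240,200),interpolation=cv2.INTER_CUBIC)
save('crop1',np.vstack([np.hstack([a,b]),np.hstack([c,np.zeros((200,560,3),np.uint8)])]))
for n,u,v in [('holder',384,211),('grip',395,204),('big',405,235),('collar',280,224),('jar',324,166),('carton',214,225),('wrench',442,235)]:
    print(n,at_depth(p,u,v,d[v,u]).round(3))
for n,u,v in [('grip top',268,246),('bigtop',226,227),('collar',329,156)]:
    print(n,at_depth(ps,u,v,ds[v,u]).round(3))
E
```

```text
holder [ 0.593 -0.182  0.046]
grip [ 0.606 -0.2    0.138]
big [ 0.515 -0.221  0.17 ]
collar [0.547 0.139 0.096]
jar [0.734 0.008 0.055]
carton [0.544 0.351 0.048]
wrench [ 0.52  -0.375  0.011]
grip top [ 0.608 -0.195  0.13 ]
bigtop [ 0.522 -0.224  0.166]
collar [0.557 0.133 0.115]
```

View pics/crop1.png

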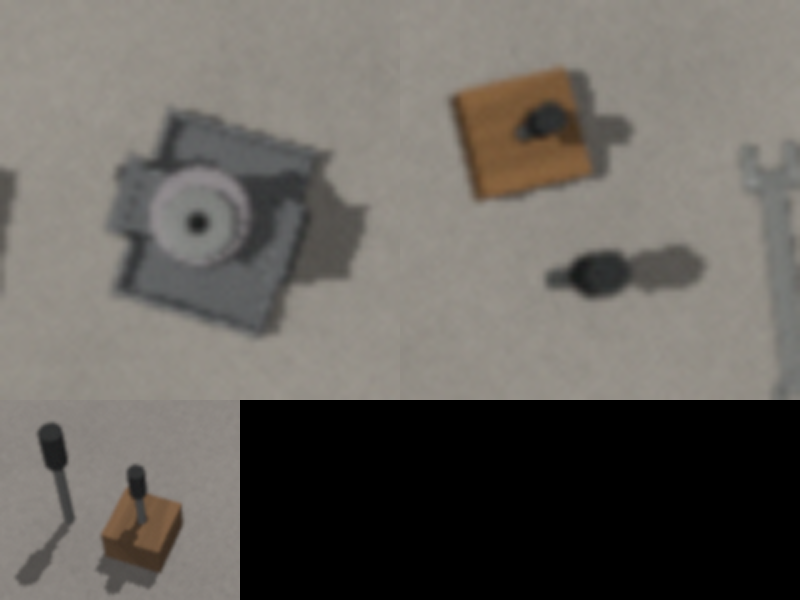

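The crop confirms it: the smaller drift is the one in the wooden block, with its grip top at about z = 0.135. The larger one, with its top at 0.17, stands free and must be avoided. Both cameras put the grip near (0.607,-0.197). I'll move above it and look from close by.

Request:
servo_tool:
  increments:
    - {"slide": [20, -8, 0], "dr": [0, 0, 0.01], "jaw": 0.3}
    - {"slide": [60, -24, 0], "dr": [0, 0, 0.02], "jaw": 0.3}
    - {"slide": [105, -42, 0], "dr": [0, 0, 0.03], "jaw": 0.3}
    - {"slide": [150, -60, 0], "dr": [0, 0, 0.04], "jaw": 0.3}
    - {"slide": [195, -78, 0], "dr": [0, 0, 0.05], "jaw": 0.3}
    - {"slide": [240, -96, 0], "dr": [0, 0, 0.06], "jaw": 0.3}
    - {"slide": [285, -114, 0], "dr": [0, 0, 0.07], "jaw": 0.3}
    - {"slide": [330, -132, 0], "dr": [0, 0, 0.08], "jaw": 0.3}
    - {"slide": [375, -150, 0], "dr": [0, 0, 0.09], "jaw": 0.3}
    - {"slide": [420, -168, 0], "dr": [0, 0, 0.1], "jaw": 0.3}
    - {"slide": [460, -183, 0], "dr": [0, 0, 0.1], "jaw": 0.3}
    - {"slide": [485, -193, 0], "dr": [0, 0, 0.1], "jaw": 0.3}
    - {"slide": [492, -196, 0], "dr": [0, 0, 0.1], "jaw": 0.3}
    - {"slide": [492, -196, 0], "dr": [0, 0, 0.1], "jaw": 0.3}

```text
t: 1.5
tool_pos: [0.6063, -0.1944, 0.404]
orientation: [-3.111, -0.435, 0.002]
force: [-0.3, -0.4, 0.4]
opening: 0.0652
gripper_force: 0.0
```

```bash
python3 - <<'E'
from h import *
import pickle
r=look('wrist'); pickle.dump(r,open('w1.pkl','wb')); save('w1',r[1])
s=read_state(); T=R.from_rotvec(s['orientation']).as_matrix(); print(s['t'],s['tool_pos'],T.round(3),s['opening'])
p=r[0];c,f=ray(p,p['cx'],p['cy']); print('cam in tool',T.T@(c-s['tool_pos']),T.T@f)
for P in [(.606,-.197,.135)]: print(proj(p,P))
E
```

```text
1.55 [ 0.60573009 -0.19536532  0.40413323] [[ 0.962  0.273 -0.001]
 [ 0.273 -0.962  0.   ]
 [-0.001 -0.    -1.   ]] 0.06507854487372983
cam in tool [ 0.06642478 -0.00112437  0.02005583] [-2.40384444e-01 -4.72736208e-04  9.70677648e-01]
[326.03683237 205.29630699]
```

View pics/w1.png

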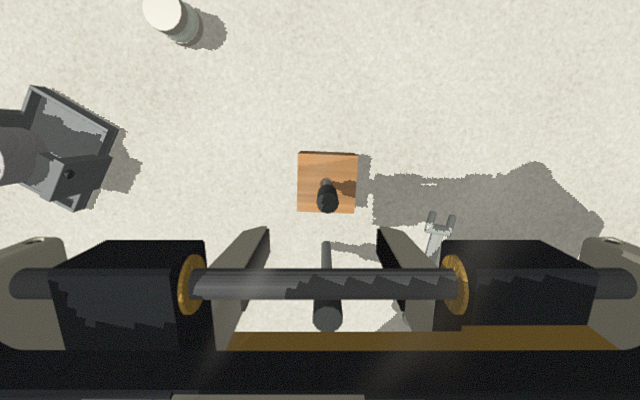

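The wrist view shows the holder block at about (328,182) with the grip's top at about (326,201), and the large drift at (327,315). Next I measure the grip top more closely.

```bash
python3 - <<'E'
from h import *
import pickle
p,im,d=pickle.load(open('w1.pkl','rb'))
m=np.zeros(d.shape,bool); 
sub=(np.s_[165:220,305:350])
vv,uu=np.mgrid[165:220,305:350]
P=np.array([at_depth(p,u,v,d[v,u]) for u,v in zip(uu.ravel(),vv.ravel())])
t=P[P[:,2]>0.128]; print(len(t),t.mean(0),t.min(0),t.max(0),np.median(t,0))
vv,uu=np.mgrid[140:225,290:365]
P=np.array([at_depth(p,u,v,d[v,u]) for u,v in zip(uu.ravel(),vv.ravel())])
b=P[(abs(P[:,2]-.045)<.006)]; r=cv2.minAreaRect((b[:,:2]*1000).astype(np.float32)); print(len(b),r)
E
```

```text
398 [ 0.60978894 -0.19691894  0.13747483] [ 0.59882473 -0.20695729  0.12855383] [ 0.66930115 -0.1761563   0.38399657] [ 0.609351   -0.19710806  0.13515643]
2893 ((608.2015380859375, -197.28515625), (70.32117462158203, 70.0499267578125), 13.830009460449219)
```

Request:
servo_tool:
  increments:
    - {"slide": [2, 2.5, 15], "dr": [0, 0, 0], "jaw": 0.3}
    - {"slide": [2, 2.5, 45], "dr": [0, 0, 0], "jaw": 0.3}
    - {"slide": [2, 2.5, 75], "dr": [0, 0, 0], "jaw": 0.3}
    - {"slide": [2, 2.5, 100], "dr": [0, 0, 0], "jaw": 0.3}
    - {"slide": [2, 2.5, 113], "dr": [0, 0, 0], "jaw": 0.3}
    - {"slide": [2, 2.5, 117], "dr": [0, 0, 0], "jaw": 0.3}
    - {"slide": [2, 2.5, 117], "dr": [0, 0, 0], "jaw": 0.85}
    - {"slide": [2, 2.5, 117], "dr": [0, 0, 0], "jaw": 0.85}
    - {"slide": [2, 2.5, 117], "dr": [0, 0, 0], "jaw": 0.85}
    - {"slide": [2, 2.5, 117], "dr": [0, 0, 0], "jaw": 0.85}
    - {"slide": [2, 2.5, 117], "dr": [0, 0, 0], "jaw": 0.85}
    - {"slide": [2, 2.5, 117], "dr": [0, 0, 0], "jaw": 0.85}
  force: 50

```text
t: 2.75
tool_pos: [0.6087, -0.197, 0.2881]
orientation: [3.112, 0.432, 0.001]
force: [-0.5, -0.7, -0.6]
opening: 0.022
gripper_force: 0.0
```

```bash
python3 - <<'E'
from h import *
for i in range(3):
    s=read_state(); print(s['t'],s['tool_pos'].round(4) if hasattr(s['tool_pos'],'round') else s['tool_pos'],s['force'],s['opening'],s['gripper_force'])
E
```

```text
2.75 [ 0.6087 -0.197   0.2881] [-0.49301691 -0.67179775 -0.62582747] 0.021959002406782942 0.0
2.75 [ 0.6087 -0.197   0.2881] [-0.49301691 -0.67179775 -0.62582747] 0.021959002406782942 0.0
2.75 [ 0.6087 -0.197   0.2881] [-0.49301691 -0.67179775 -0.62582747] 0.021959002406782942 0.0
```

Request:
servo_tool:
  increments:
    - {"slide": [0, 0, 0], "dr": [0, 0, 0], "jaw": 0.9}
    - {"slide": [0, 0, 0], "dr": [0, 0, 0], "jaw": 0.9}
    - {"slide": [0, 0, 0], "dr": [0, 0, 0], "jaw": 0.9}
    - {"slide": [0, 0, 0], "dr": [0, 0, 0], "jaw": 0.9}
  force: 50

```text
t: 3.15
tool_pos: [0.6087, -0.1972, 0.288]
orientation: [3.111, 0.432, 0.001]
force: [0.2, -0.9, 0.5]
opening: 0.0181
gripper_force: 50.0
```

Request:
servo_tool:
  increments:
    - {"slide": [0, 0, -8], "dr": [0, 0, 0], "jaw": 0.9}
    - {"slide": [0, 0, -25], "dr": [0, 0, 0], "jaw": 0.9}
    - {"slide": [0, 0, -50], "dr": [0, 0, 0], "jaw": 0.9}
    - {"slide": [0, 0, -80], "dr": [0, 0, 0], "jaw": 0.9}
    - {"slide": [0, 0, -110], "dr": [0, 0, 0], "jaw": 0.9}
    - {"slide": [0, -10, -132], "dr": [0, 0, 0], "jaw": 0.9}
    - {"slide": [-4, -35, -140], "dr": [0, 0, 0], "jaw": 0.9}
    - {"slide": [-9, -70, -140], "dr": [0, 0, 0], "jaw": 0.9}
    - {"slide": [-14, -110, -140], "dr": [0, 0, 0], "jaw": 0.9}
    - {"slide": [-19, -150, -140], "dr": [0, 0, 0], "jaw": 0.9}
    - {"slide": [-24, -190, -140], "dr": [0, 0, 0], "jaw": 0.9}
    - {"slide": [-29, -230, -140], "dr": [0, 0, 0], "jaw": 0.9}
    - {"slide": [-34, -270, -140], "dr": [0, 0, 0], "jaw": 0.9}
    - {"slide": [-39, -305, -140], "dr": [0, 0, 0], "jaw": 0.9}
    - {"slide": [-43, -327, -140], "dr": [0, 0, 0], "jaw": 0.9}
    - {"slide": [-43, -336, -140], "dr": [0, 0, 0], "jaw": 0.9}
    - {"slide": [-43, -336, -140], "dr": [0, 0, 0], "jaw": 0.9}
    - {"slide": [-43, -336, -140], "dr": [0, 0, 0], "jaw": 0.9}

```text
t: 4.95
tool_pos: [0.476, 0.114, 0.4283]
orientation: [3.111, 0.432, 0.001]
force: [-0.1, -0.7, -1.3]
opening: 0.0183
gripper_force: 50.0
```

```bash
python3 - <<'E'
from h import *
import pickle
r=look('wrist'); pickle.dump(r,open('w2.pkl','wb')); save('w2',r[1])
s=read_state(); T=R.from_rotvec(s['orientation']).as_matrix(); print(s['t'],s['tool_pos'],T.round(4),s['opening'],s['gripper_force'],s['force'])
tp=s['tool_pos']+T@[0,0,.278]; print(tp,proj(r[0],tp),proj(r[0],[.552,.137,.113]))
E
```

```text
5.0 [0.47609604 0.1136561  0.42804442] [[ 9.624e-01  2.715e-01  3.000e-04]
 [ 2.715e-01 -9.624e-01 -4.000e-04]
 [ 2.000e-04  5.000e-04 -1.000e+00]] 0.018244467945333666 49.98917520046234 [ 0.3290133   0.14672685 -1.34054301]
[0.47617355 0.11354324 0.15004446] [323.44172065 202.00609384] [321.53169455 114.06000124]
```

View pics/w2.png

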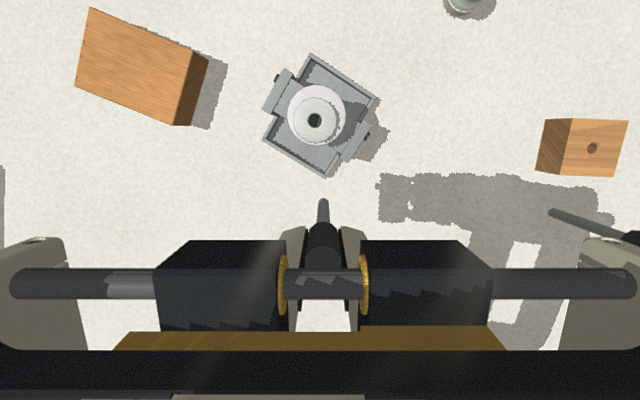

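The view shows the collar's hole at about (315,121), with the drift tip at (323,202) where I predicted it. Now I fit the hole, the collar and the tip.

```bash
python3 - <<'E'
from h import *
import pickle
p,im,d=pickle.load(open('w2.pkl','rb'))
g=cv2.cvtColor(im,cv2.COLOR_RGB2GRAY)
print(g[112:132,305:326:1])
vv,uu=np.mgrid[75:180,265:375]
P=np.array([at_depth(p,u,v,d[v,u]) for u,v in zip(uu.ravel(),vv.ravel())])
c=P[(abs(P[:,2]-.113)<.0035)]; print(len(c),cv2.minEnclosingCircle((c[:,:2]*1000).astype(np.float32)),np.median(c[:,2]))
c=P[(abs(P[:,2]-.105)<.0035)]; print(len(c),cv2.minEnclosingCircle((c[:,:2]*1000).astype(np.float32)))
# hole rim: bright/dark threshold at the collar top
m=(g<110).astype(np.uint8); w=np.zeros_like(m); w[108:136,300:331]=m[108:136,300:331]
n,l,st,ce=cv2.connectedComponentsWithStats(w); print(st,ce)
for i in range(1,n):
    if st[i][4]>30: print(at_z(p,*ce[i],.113))
# tip
cn=ray(p,323,200); print(d[196:212:2,318:330:2].round(3))
E
```

```text
[[219 214 211 210 210 215 206 197 192 189 194 197 210 214 214 214 216 213
  210 211 210]
 [216 216 215 214 212 195 182 146 132 117 115 135 165 191 208 214 210 213
  213 212 209]
 [210 217 213 213 195 148  97  68  67  55  55  59  85 123 171 203 213 215
  211 214 215]
 [212 212 212 196 148  87  50  46  50  49  49  47  50  64 113 186 206 207
  209 209 211]
 [217 215 204 170 101  53  53  47  54  48  50  47  46  46  84 154 200 211
  210 205 206]
 [215 218 199 130  71  47  46  52  51  60  51  46  45  44  73 100 179 211
  220 211 208]
 [214 212 183 105  55  49  51  58  51  48  49  54  58  64  80  86 165 218
  216 213 213]
 [212 208 170  97  48  53  49  50  58  53  57  48  58  80  82  75 118 221
  219 216 211]
 [215 206 153  85  52  49  55  49  51  58  57  54  55  79  92  78 114 225
  222 216 214]
 [223 207 158  88  50  55  54  53  55  48  48  49  59  83  89  81 127 227
  225 213 210]
 [221 218 179 101  51  47  50  55  54  50  54  52  64  82  85  85 155 226
  224 212 211]
 [219 224 210 137  68  46  55  51  58  53  53  55  75  85  78  97 182 228
  222 215 212]
 [217 216 212 171 101  52  41  4
[... 616 characters left out ...]
 211 209 211 213 210 214 212 216 215 216 215 216
  210 210 213]]
1422 ((544.2434692382812, 142.1336669921875), 21.862585067749023) 0.11306357294499791
1257 ((549.3778686523438, 142.2598114013672), 29.872011184692383)
[[     0      0    640    400 255855]
 [   308    114     13     14    145]] [[319.50305056 199.54500401]
 [314.11724138 120.08965517]]
[0.54453179 0.14245849 0.113     ]
[[0.418 0.419 0.419 0.417 0.419 0.419]
 [0.42  0.419 0.263 0.263 0.42  0.419]
 [0.42  0.258 0.255 0.257 0.259 0.42 ]
 [0.258 0.251 0.25  0.248 0.251 0.264]
 [0.249 0.243 0.243 0.242 0.245 0.252]
 [0.243 0.237 0.236 0.236 0.238 0.245]
 [0.237 0.231 0.229 0.231 0.232 0.239]
 [0.231 0.225 0.224 0.225 0.226 0.233]]
```

The hole is at (0.5444,0.1423), the collar's centre at (0.5442,0.1421), and the housing at (0.5494,0.1423). The measured offset is 5.2 mm against 5 given, and the heights fit. I'll go to 7 mm above the hole and check the fit.

Request:
servo_tool:
  increments:
    - {"slide": [8, -1, 0], "dr": [0, 0, 0], "jaw": 0.9}
    - {"slide": [28, -4, 0], "dr": [0, 0, 0], "jaw": 0.9}
    - {"slide": [50, -7, 0], "dr": [0, 0, 0], "jaw": 0.9}
    - {"slide": [68, -9, 5], "dr": [0, 0, 0], "jaw": 0.9}
    - {"slide": [73.5, -9.3, 18], "dr": [0, 0, 0], "jaw": 0.9}
    - {"slide": [73.5, -9.3, 28], "dr": [0, 0, 0], "jaw": 0.9}
    - {"slide": [73.5, -9.3, 30], "dr": [0, 0, 0], "jaw": 0.9}
    - {"slide": [73.5, -9.3, 30], "dr": [0, 0, 0], "jaw": 0.9}
    - {"slide": [73.5, -9.3, 30], "dr": [0, 0, 0], "jaw": 0.9}

```text
t: 5.9
tool_pos: [0.5436, 0.1432, 0.3982]
orientation: [3.112, 0.431, 0.001]
force: [0.2, 0.3, -1.2]
opening: 0.0179
gripper_force: 50.0
```

```bash
python3 - <<'E'
from h import *
import pickle
r=look('wrist'); p,im,d=r; pickle.dump(r,open('w3.pkl','wb'))
s=read_state(); T=R.from_rotvec(s['orientation']).as_matrix(); print(s['t'],s['tool_pos'],s['force'])
tp=s['tool_pos']+T@[0,0,.278]; a=proj(p,tp); b=proj(p,[.5444,.1423,.113]); print(tp,a,b)
u,v=b.astype(int); x=im[v-40:v+40,u-50:u+50]; save('w3',cv2.resize(x,(800,640) if 0 else (750,600),interpolation=cv2.INTER_CUBIC)); print(u,v)
E
```

```text
5.95 [0.54369672 0.14331199 0.39849295] [ 0.33900131  0.24656168 -1.57247045]
[0.54399503 0.14335437 0.12049311] [323.08515213 201.74839009] [324.27408678 199.69488384]
324 199
```

View pics/w3.png

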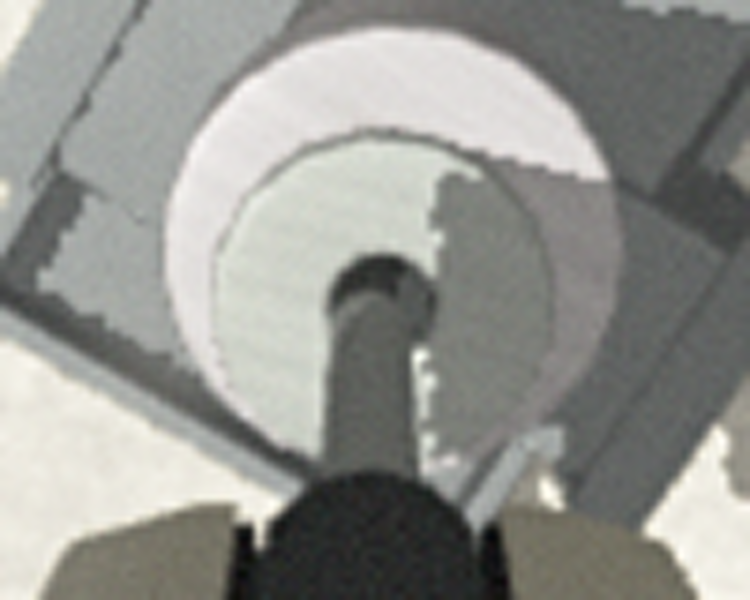

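In the 7.5x crop the tip is centred at column 371 and the hole at 384, so the tip is about 1.4 mm off toward tool -y. Along x it is nearly right. I'll correct that and descend slowly.

Request:
servo_tool:
  increments:
    - {"slide": [0.5, 1.3, 0], "dr": [0, 0, 0], "jaw": 0.9}
    - {"slide": [0.5, 1.3, 3], "dr": [0, 0, 0], "jaw": 0.9}
    - {"slide": [0.5, 1.3, 6], "dr": [0, 0, 0], "jaw": 0.9}
    - {"slide": [0.5, 1.3, 7.5], "dr": [0, 0, 0], "jaw": 0.9}
    - {"slide": [0.5, 1.3, 8.5], "dr": [0, 0, 0], "jaw": 0.9}
    - {"slide": [0.5, 1.3, 9.5], "dr": [0, 0, 0], "jaw": 0.9}

```text
t: 6.55
tool_pos: [0.5447, 0.1424, 0.3881]
orientation: [-3.112, -0.432, 0.0]
force: [-0.6, 0.1, -0.7]
opening: 0.0181
gripper_force: 50.0
```

The tip is at z = 0.110, below the collar's top, with no force, so it is in the hole. I continue down.

Request:
servo_tool:
  increments:
    - {"slide": [0, 0, 3], "dr": [0, 0, 0], "jaw": 0.9}
    - {"slide": [0, 0, 7], "dr": [0, 0, 0], "jaw": 0.9}
    - {"slide": [0, 0, 11], "dr": [0, 0, 0], "jaw": 0.9}
    - {"slide": [0, 0, 13], "dr": [0, 0, 0], "jaw": 0.9}
    - {"slide": [0, 0, 14], "dr": [0, 0, 0], "jaw": 0.9}
    - {"slide": [0, 0, 15], "dr": [0, 0, 0], "jaw": 0.9}

```text
t: 7.15
tool_pos: [0.5447, 0.1424, 0.3732]
orientation: [-3.112, -0.432, -0.0]
force: [-0.4, -0.5, 0.8]
opening: 0.0183
gripper_force: 50.0
```

Request:
servo_tool:
  increments:
    - {"slide": [0, 0, 1], "dr": [0, 0, 0], "jaw": 0.9}
    - {"slide": [0, 0, 2], "dr": [0, 0, 0], "jaw": 0.9}
    - {"slide": [0, 0, 3], "dr": [0, 0, 0], "jaw": 0.9}
    - {"slide": [0, 0, 3.5], "dr": [0, 0, 0], "jaw": 0.9}

```text
t: 7.55
tool_pos: [0.5451, 0.1423, 0.3718]
orientation: [3.112, 0.432, 0.004]
force: [-2.6, 0.0, 10.9]
opening: 0.0179
gripper_force: 50.0
```

Contact with the stub at about z = 0.094, force 11 N. I push on steadily.

Request:
servo_tool:
  increments:
    - {"slide": [0, 0, 0.5], "dr": [0, 0, 0], "jaw": 0.9}
    - {"slide": [0, 0, 1], "dr": [0, 0, 0], "jaw": 0.9}
    - {"slide": [0, 0, 1.5], "dr": [0, 0, 0], "jaw": 0.9}

```text
t: 7.85
tool_pos: [0.5451, 0.1423, 0.3704]
orientation: [3.112, 0.432, 0.004]
force: [-2.8, -0.5, 9.2]
opening: 0.0188
gripper_force: 50.0
```

Request:
servo_tool:
  increments:
    - {"slide": [0, 0, 0.7], "dr": [0, 0, 0], "jaw": 0.9}
    - {"slide": [0, 0, 1.4], "dr": [0, 0, 0], "jaw": 0.9}
    - {"slide": [0, 0, 2.1], "dr": [0, 0, 0], "jaw": 0.9}
    - {"slide": [0, 0, 2.8], "dr": [0, 0, 0], "jaw": 0.9}
    - {"slide": [0, 0, 3.5], "dr": [0, 0, 0], "jaw": 0.9}
    - {"slide": [0, 0, 4.2], "dr": [0, 0, 0], "jaw": 0.9}
    - {"slide": [0, 0, 5], "dr": [0, 0, 0], "jaw": 0.9}
    - {"slide": [0, 0, 6], "dr": [0, 0, 0], "jaw": 0.9}

```text
t: 8.65
tool_pos: [0.5453, 0.1422, 0.3647]
orientation: [3.111, 0.432, 0.005]
force: [-2.7, -1.4, 11.5]
opening: 0.0183
gripper_force: 50.0
```

Request:
servo_tool:
  increments:
    - {"slide": [-0.5, 0, 0.7], "dr": [0, 0, 0], "jaw": 0.9}
    - {"slide": [-1, 0, 1.5], "dr": [0, 0, 0], "jaw": 0.9}
    - {"slide": [-1, 0, 2.4], "dr": [0, 0, 0], "jaw": 0.9}
    - {"slide": [-1, 0, 3.3], "dr": [0, 0, 0], "jaw": 0.9}
    - {"slide": [-1, 0, 4.2], "dr": [0, 0, 0], "jaw": 0.9}
    - {"slide": [-1, 0, 5.1], "dr": [0, 0, 0], "jaw": 0.9}
    - {"slide": [-1, 0, 6], "dr": [0, 0, 0], "jaw": 0.9}
    - {"slide": [-1, 0, 7], "dr": [0, 0, 0], "jaw": 0.9}
    - {"slide": [-1, 0, 8], "dr": [0, 0, 0], "jaw": 0.9}

```text
t: 9.55
tool_pos: [0.5444, 0.1421, 0.357]
orientation: [3.112, 0.432, 0.006]
force: [-2.4, -1.4, 11.8]
opening: 0.0182
gripper_force: 50.0
```

Request:
servo_tool:
  increments:
    - {"slide": [0, 0, 1], "dr": [0, 0, 0], "jaw": 0.9}
    - {"slide": [0, 0, 2], "dr": [0, 0, 0], "jaw": 0.9}
    - {"slide": [0, 0, 3], "dr": [0, 0, 0], "jaw": 0.9}
    - {"slide": [0, 0, 4], "dr": [0, 0, 0], "jaw": 0.9}
    - {"slide": [0, 0, 5], "dr": [0, 0, 0], "jaw": 0.9}
    - {"slide": [0, 0, 6], "dr": [0, 0, 0], "jaw": 0.9}
    - {"slide": [0, 0, 7], "dr": [0, 0, 0], "jaw": 0.9}
    - {"slide": [0, 0, 8], "dr": [0, 0, 0], "jaw": 0.9}
    - {"slide": [0, 0, 9], "dr": [0, 0, 0], "jaw": 0.9}

```text
t: 10.45
tool_pos: [0.5442, 0.1422, 0.3478]
orientation: [-3.112, -0.432, -0.005]
force: [-4.6, -1.0, 10.6]
opening: 0.0184
gripper_force: 50.0
```

Request:
servo_tool:
  increments:
    - {"slide": [-0.4, 0, 1], "dr": [0, 0, 0], "jaw": 0.9}
    - {"slide": [-0.8, 0, 2], "dr": [0, 0, 0], "jaw": 0.9}
    - {"slide": [-0.8, 0, 3], "dr": [0, 0, 0], "jaw": 0.9}
    - {"slide": [-0.8, 0, 4], "dr": [0, 0, 0], "jaw": 0.9}
    - {"slide": [-0.8, 0, 5], "dr": [0, 0, 0], "jaw": 0.9}
    - {"slide": [-0.8, 0, 6], "dr": [0, 0, 0], "jaw": 0.9}
    - {"slide": [-0.8, 0, 7], "dr": [0, 0, 0], "jaw": 0.9}
    - {"slide": [-0.8, 0, 8], "dr": [0, 0, 0], "jaw": 0.9}
    - {"slide": [-0.8, 0, 9], "dr": [0, 0, 0], "jaw": 0.9}

```text
t: 11.35
tool_pos: [0.543, 0.1419, 0.3361]
orientation: [-3.112, -0.432, 0.0]
force: [0.0, -0.4, -1.4]
opening: 0.0186
gripper_force: 50.0
```

The force fell to zero with the tip at z = 0.058, so the stub has dropped. I withdraw straight up and check the tray.

Request:
servo_tool:
  increments:
    - {"slide": [1, 0, -3], "dr": [0, 0, 0], "jaw": 0.9}
    - {"slide": [1, 0, -15], "dr": [0, 0, 0], "jaw": 0.9}
    - {"slide": [1, 0, -35], "dr": [0, 0, 0], "jaw": 0.9}
    - {"slide": [1, 0, -60], "dr": [0, 0, 0], "jaw": 0.9}
    - {"slide": [1, 0, -80], "dr": [0, 0, 0], "jaw": 0.9}
    - {"slide": [1, 0, -92], "dr": [0, 0, 0], "jaw": 0.9}
    - {"slide": [-5, 20, -92], "dr": [0, 0, 0], "jaw": 0.9}
    - {"slide": [-8, 55, -92], "dr": [0, 0, 0], "jaw": 0.9}
    - {"slide": [-12, 95, -92], "dr": [0, 0, 0], "jaw": 0.9}
    - {"slide": [-16, 140, -92], "dr": [0, 0, 0], "jaw": 0.9}
    - {"slide": [-20, 185, -92], "dr": [0, 0, 0], "jaw": 0.9}
    - {"slide": [-24, 230, -92], "dr": [0, 0, 0], "jaw": 0.9}
    - {"slide": [-27, 275, -92], "dr": [0, 0, 0], "jaw": 0.9}
    - {"slide": [-28, 315, -92], "dr": [0, 0, 0], "jaw": 0.9}
    - {"slide": [-28.5, 337, -92], "dr": [0, 0, 0], "jaw": 0.9}
    - {"slide": [-28.5, 344, -92], "dr": [0, 0, 0], "jaw": 0.9}
    - {"slide": [-28.5, 344, -92], "dr": [0, 0, 0], "jaw": 0.9}

```text
t: 13.05
tool_pos: [0.6092, -0.1975, 0.428]
orientation: [-3.112, -0.43, 0.001]
force: [-1.0, 0.9, -1.4]
opening: 0.0184
gripper_force: 50.0
```

```bash
python3 - <<'E'
from h import *
import pickle
r=look('wrist'); p,im,d=r; pickle.dump(r,open('w4.pkl','wb'))
q,i2,d2=look('scene'); q3,i3,d3=look('top')
s=read_state(); T=R.from_rotvec(s['orientation']).as_matrix(); print(s['t'],s['tool_pos'],s['orientation'],s['force'])
tp=s['tool_pos']+T@[0,0,.278]; print(tp,proj(p,tp),proj(p,[.6085,-.1972,.045]))
A=cv2.resize(im[130:250,250:400],(500,400),interpolation=cv2.INTER_CUBIC)
B=cv2.resize(i2[135:210,290:365],(300,300),interpolation=cv2.INTER_CUBIC)
C=cv2.resize(i3[190:260,245:315],(300,300),interpolation=cv2.INTER_CUBIC)
save('w4',np.hstack([np.vstack([A,np.zeros((200,500,3),np.uint8)]),np.vstack([B,C])]))
E
```

```text
13.2 [ 0.609243   -0.19551237  0.42837214] [-3.11099738e+00 -4.33874227e-01  1.45015387e-05] [-0.13704706  0.85031133 -0.57988453]
[ 0.6092218  -0.19537894  0.15037218] [321.03284305 201.33381554] [322.82751061 181.96129416]
```

View pics/w4.png

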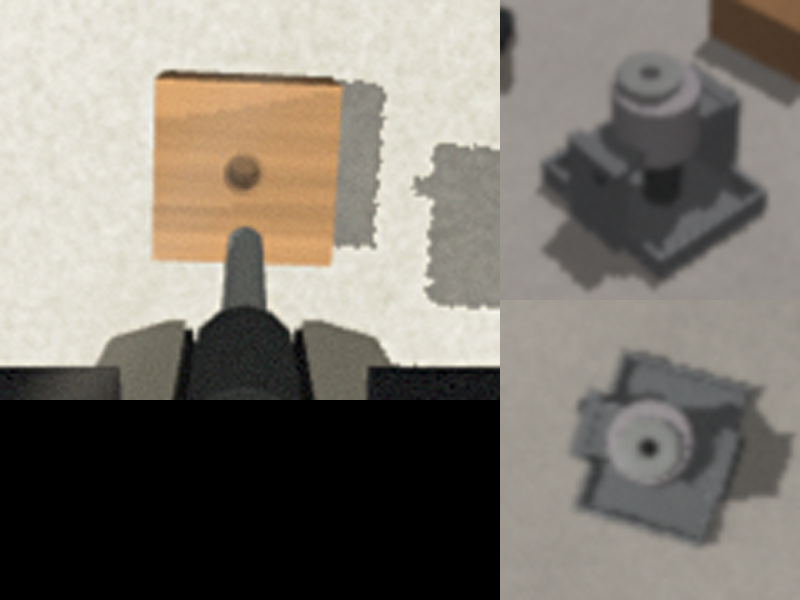

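The scene crop shows the stub standing in the tray below the housing. The holder's hole is at wrist pixel (322.6,181.6), which agrees with the (0.6085,-0.1972) estimate. I go down to just above it and check.

Request:
servo_tool:
  increments:
    - {"slide": [-0.8, 1.5, 10], "dr": [0, 0, 0], "jaw": 0.9}
    - {"slide": [-0.8, 1.5, 35], "dr": [0, 0, 0], "jaw": 0.9}
    - {"slide": [-0.8, 1.5, 65], "dr": [0, 0, 0], "jaw": 0.9}
    - {"slide": [-0.8, 1.5, 88], "dr": [0, 0, 0], "jaw": 0.9}
    - {"slide": [-0.8, 1.5, 97], "dr": [0, 0, 0], "jaw": 0.9}
    - {"slide": [-0.8, 1.5, 98], "dr": [0, 0, 0], "jaw": 0.9}
    - {"slide": [-0.8, 1.5, 98], "dr": [0, 0, 0], "jaw": 0.9}
    - {"slide": [-0.8, 1.5, 98], "dr": [0, 0, 0], "jaw": 0.9}
    - {"slide": [-0.8, 1.5, 98], "dr": [0, 0, 0], "jaw": 0.9}

```text
t: 14.1
tool_pos: [0.6093, -0.1987, 0.332]
orientation: [3.11, 0.432, 0.004]
force: [-0.3, -0.4, -1.0]
opening: 0.0182
gripper_force: 50.0
```

```bash
python3 - <<'E'
from h import *
s=read_state()
p,im,d=look('wrist')
T=R.from_rotvec(s['orientation']).as_matrix(); print(s['t'],s['tool_pos'],s['orientation'],s['force'])
tp=s['tool_pos']+T@[0,0,.278]; print(tp,proj(p,tp),proj(p,[.6085,-.1972,.045]),proj(p,[*tp[:2],.045]))
save('w5',cv2.resize(im[160:240,272:372],(750,600),interpolation=cv2.INTER_CUBIC))
E
```

```text
14.1 [ 0.60933462 -0.19872953  0.33198689] [3.1103937  0.43178356 0.00359123] [-0.29221412 -0.40888771 -1.01255121]
[ 0.6100168  -0.19901932  0.05398788] [323.1149928  202.02182911] [320.81218986 200.69143987] [323.0925508  199.70709681]
```

View pics/w5.png

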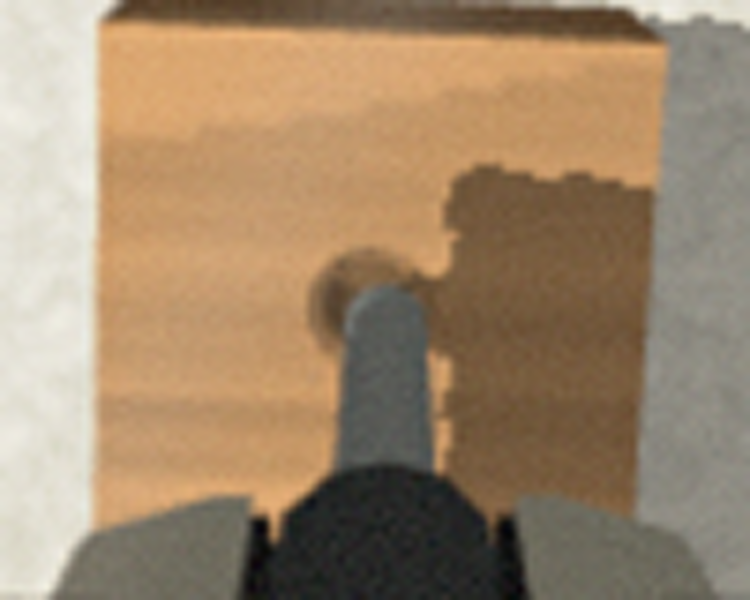

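The tip is centred at crop column 384 and the hole at 368. With the pose reading, that makes the tip about 2 mm too far in tool +y and 1 mm too far in +x. I correct and lower gently.

Request:
servo_tool:
  increments:
    - {"slide": [-1, -2, 0], "dr": [0, 0, 0], "jaw": 0.9}
    - {"slide": [-1, -2, 0], "dr": [0, 0, 0], "jaw": 0.9}
    - {"slide": [-1, -2, 4], "dr": [0, 0, 0], "jaw": 0.9}
    - {"slide": [-1, -2, 8], "dr": [0, 0, 0], "jaw": 0.9}
    - {"slide": [-1, -2, 11], "dr": [0, 0, 0], "jaw": 0.9}
    - {"slide": [-1, -2, 13], "dr": [0, 0, 0], "jaw": 0.9}

```text
t: 14.75
tool_pos: [0.6073, -0.1969, 0.3166]
orientation: [-3.112, -0.432, 0.001]
force: [0.3, -0.8, -1.2]
opening: 0.0185
gripper_force: 50.0
```

Request:
servo_tool:
  increments:
    - {"slide": [1, 0, 2], "dr": [0, 0, 0], "jaw": 0.9}
    - {"slide": [1, 0, 6], "dr": [0, 0, 0], "jaw": 0.9}
    - {"slide": [1, 0, 11], "dr": [0, 0, 0], "jaw": 0.9}
    - {"slide": [1, 0, 16], "dr": [0, 0, 0], "jaw": 0.9}
    - {"slide": [1, 0, 21], "dr": [0, 0, 0], "jaw": 0.9}
    - {"slide": [1, 0, 24], "dr": [0, 0, 0], "jaw": 0.9}
    - {"slide": [1, 0, 26], "dr": [0, 0, 0], "jaw": 0.9}

```text
t: 15.45
tool_pos: [0.6082, -0.1966, 0.2907]
orientation: [-3.111, -0.432, 0.001]
force: [0.6, -0.0, -0.9]
opening: 0.0183
gripper_force: 50.0
```

Request:
servo_tool:
  increments:
    - {"slide": [0, 0, 1], "dr": [0, 0, 0], "jaw": 0.9}
    - {"slide": [0, 0, 2], "dr": [0, 0, 0], "jaw": 0.9}
    - {"slide": [0, 0, 3], "dr": [0, 0, 0], "jaw": 0.9}
    - {"slide": [0, 0, 3.5], "dr": [0, 0, 0], "jaw": 0.9}

```text
t: 15.85
tool_pos: [0.6084, -0.1967, 0.288]
orientation: [3.112, 0.432, 0.001]
force: [-0.3, 1.3, 1.6]
opening: 0.0176
gripper_force: 50.0
```

The drift is back at its original height and the floor contact is felt. I open the fingers and rise.

Request:
servo_tool:
  increments:
    - {"slide": [0, 0, 3.5], "dr": [0, 0, 0], "jaw": 0.3}
    - {"slide": [0, 0, 3.5], "dr": [0, 0, 0], "jaw": 0.3}
    - {"slide": [0, 0, 3.5], "dr": [0, 0, 0], "jaw": 0.3}
    - {"slide": [0, 0, 3.5], "dr": [0, 0, 0], "jaw": 0.3}
    - {"slide": [0, 0, 3.5], "dr": [0, 0, 0], "jaw": 0.3}
    - {"slide": [0, 0, 3.5], "dr": [0, 0, 0], "jaw": 0.3}
    - {"slide": [0, 0, -5], "dr": [0, 0, 0], "jaw": 0.3}
    - {"slide": [0, 0, -20], "dr": [0, 0, 0], "jaw": 0.3}
    - {"slide": [0, 0, -45], "dr": [0, 0, 0], "jaw": 0.3}
    - {"slide": [0, 0, -75], "dr": [0, 0, 0], "jaw": 0.3}
    - {"slide": [0, 0, -105], "dr": [0, 0, 0], "jaw": 0.3}
    - {"slide": [0, 0, -117], "dr": [0, 0, 0], "jaw": 0.3}
    - {"slide": [0, 0, -117], "dr": [0, 0, 0], "jaw": 0.3}
    - {"slide": [0, 0, -117], "dr": [0, 0, 0], "jaw": 0.3}

```text
t: 17.25
tool_pos: [0.6082, -0.1966, 0.404]
orientation: [-3.111, -0.432, 0.001]
force: [-0.0, -0.3, -1.2]
opening: 0.0646
gripper_force: 0.0
```

```bash
python3 - <<'E'
from h import *
p,im,d=look('wrist'); q,i2,d2=look('scene')
s=read_state(); print(s['t'],s['tool_pos'],s['force'],s['opening'])
u0,v0=proj(p,[.6085,-.197,.135]).astype(int)
vv,uu=np.mgrid[v0-25:v0+25,u0-25:u0+25]
P=np.array([at_depth(p,u,v,d[v,u]) for u,v in zip(uu.ravel(),vv.ravel())])
t=P[(P[:,2]>.13)&(P[:,2]<.16)]; print(len(t),np.median(t,0),t.max(0))
B=cv2.resize(i2[120:340,150:400],(680,598),interpolation=cv2.INTER_CUBIC); save('end',B)
E
```

```text
17.35 [ 0.60790997 -0.19647729  0.40242642] [-0.2770949   0.26516496  1.13183373] 0.0649416911871009
386 [ 0.60832945 -0.19602675  0.13514252] [ 0.61747248 -0.18654431  0.13723902]
```

View pics/end.png

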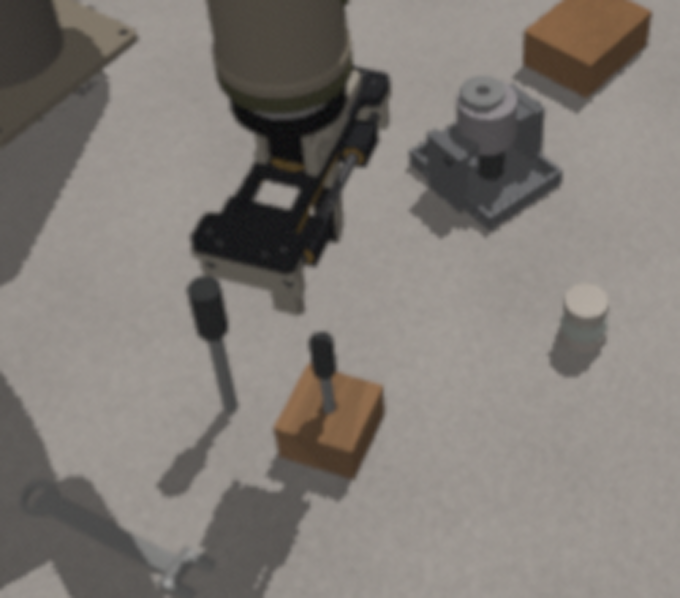

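The picture shows the drift upright in its holder at crop (322,375), with its top at 0.135 m as it should be. The stub is in the tray at crop (491,160), the bystanders have not moved, and the gripper is clear.

```bash
python3 -c "
from plant import close_job
print(close_job())"
```

```text
the job is handed in; nothing more can be done
None
```

The stub was pushed out into the tray (highest force reading about 12 N), the drift is back upright and fully down in its holder, the jar, carton and wrench were not touched, and the job was handed in at about 17 s.

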